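# Clear a stack of mount parts into their trays

### The arm

A 6-joint arm with a two-finger parallel gripper is mounted at the origin on the work surface. World frame = base frame: x ahead of the robot, y to its left, z up, the work surface at z = 0. Lengths are in m, angles in rad, forces in N, time in s.
With the tool pointing down it reaches from about 0.375 to 0.9 m from the base axis. Payload 3.1 kg.
Tool frame: the origin (TCP) lies midway between the tips of the shut fingers; the grasp point (between the pads) lies 19 mm behind it; z points along the fingers, y is the line along which they close (so a half turn about z gives the same grasp; the last joint's range is limited). The gripper opens to 85 mm and grips with 20 to 120 N. Pads are 22 mm wide; open, the fingers measure 114 mm over their backs; the gripper's body (76 mm by 85 mm) begins 54 mm behind the grasp point. The pads swing forward as they close: fully open they stand 13 mm farther back than shut.
Start: joints at [0.963, 0.527, 1.433, -0, 1.181, -0.178], TCP at [0.26, 0.568, 0.231] pointing down, gripper open.
Joint ranges: [-3.08, 3.08], [-0.75, 2.2], [0.22, 2.44], [-1.43, 4.57], [0, 2.65], [-2.85, 2.85]. Speed limits (rad/s): [2.79, 2.79, 3.14, 3.14, 3.14, 3.14].

### API

Orientations are given as a unit quaternion [x, y, z, w].
In Python, from station import manip gives the robot as it stands.
- The arm moves only by the tool step_arm, never from a script. Its argument "targets" is text: rows parted by semicolons, each of 4 numbers parted by spaces: the shift along the tool's x, y, z in mm, then the turn about the tool's z in degrees. A call has 1 to 12 rows; each row is the pose to reach, as a shift and turn from the pose commanded when the call began, along the tool's axes at that moment; what a row does not reach only later rows make up. A row lasts 1/10 s, in which the tool goes at most 50 mm and 8.59 degrees, less where a joint would pass 70% of its speed; a pose out of reach is approached as far as the arm can. A call with a gripper value outside its range is refused whole. "gripper" is the closure, from 0 (fully open) to 1 (shut), set as the call begins (left out, the last holds). The fingers move at their own pace and stop on an object; "squeeze" is the grip in N (left out, the last holds). Time passes only in rows, so rows that repeat a pose let the fingers close. It gives the time, the measured TCP pose, the force, the opening and the grip force at its end, in the units of the state.
- manip.sense(): the state, without advancing time (a new reading comes with each control period).
- manip.snapshot(name): name is "scene" or "top" or "wrist"; returns the picture (480x640x3 uint8, red, green, blue); there is no depth.
- manip.get_calibration(name): a dict with "fov_y" (degrees; the focal length in pixels is half the picture's height over the tangent of half this angle, whatever the lens; pixels are square), "cx", "cy" (the principal point, pixels), "extrinsics" (4x4, takes a point from camera to world coordinates); the wrist camera has in their place "tool_from_camera" (4x4, takes a point from camera to tool coordinates, whose origin is the TCP and whose axes are the flange's). Camera axes: x right, y down, z forward; pixel columns grow to the right and rows downward; lengths in m; the calibration is good to about 2 mm. The wrist camera is an equidistant fisheye: a pixel r from the principal point sees the ray r / f radians off the axis. A picture is of the moment at which its call begins: read the wrist's pose just before it. get_calibration takes no time and is no camera call.
- manip.sign_off(): hands the job in; it is judged then, once.
Trained networks look in the newest picture that a camera, given by its name, has taken for a name from the list of things; names that differ only in an ending like _2 or _b are one class to them, and where a whole thing is asked for, a point or a joint stands for the part that bears it (a point fixed in the world has none). Each returns a list of dicts, best first, with "p" (0 to 1); they miss things now and then, are a little off and sometimes report something else, mostly with a low value. They report only what shows in the picture. A call takes as long as a camera call. They do not tell look-alikes from the thing itself.
- manip.recognise(camera, query): "position" ([column, row] in pixels, amid what is visible of it).
- manip.masks_of(camera, query): "pixels" (480x640 bool, what is visible of it) and "position" ([column, row] in pixels, amid what is visible of it).
- manip.mark_of(camera, query): "position" ([column, row] in pixels: a listed point, or the origin of a listed thing).
The state is a dict: "t": time; "q": joint angles; "qd": joint speeds; "tau": joint torques, N m; "tcp_pos": TCP position; "tool_rot": TCP orientation; "force": force on the tool from outside, world axes, zero at the start; "ft_torque": the same for the moment, N m; "finger_gap": opening from 0.0 (shut) to 1.0 (fully open); "gripper_force": force on a finger pad.
Only numpy, scipy, OpenCV 4.12 (cv2) and the standard library are available. Lean on these libraries where they do the work, as an engineer would, in place of code of your own. Each camera call takes 0.05 s, during which the arm holds its last target. There are 200 camera calls.

### The job

Working from the top down, take the stack of four mount parts apart and put each part in the grey storage tray made for it: the small collar in the smaller round tray, the round flange in the larger round tray, the square plate in the square tray and the rectangular riser block in the rectangular tray. Set each one down without dropping it, upright and flat on the floor of its tray, and do not push the post-mounted lens out of its place.

Things in the scene. Friction and masses are not known exactly. Their poses are not given: they have to be found in the camera images.
- collar: Steel collar, an upright dark cylinder 24 mm in diameter and 38 mm tall; the top of the stack, loose, about 0.1 kg. Origin at the centre of its underside, z up along its axis.
- flange: Aluminium round flange, a disc 38 mm in diameter and 30 mm tall, second from the top of the stack, loose, about 0.09 kg. Origin at the centre of its underside, z up along its axis.
- plate: Black square plate, 48 x 48 mm and 30 mm tall, third from the top of the stack, loose, about 0.17 kg. Origin at the centre of its underside, x and y along its sides, z up. It may stand turned up to 15 degrees on the riser.
- riser: Steel riser block, 90 mm (its x) by 60 mm (its y) and 32 mm tall, the bottom of the stack, standing loose on the table, about 0.47 kg. Origin at the centre of its underside, z up. The parts of the stack simply lie on one another, each centred within about 5 mm; nothing is fastened. The whole stack is 130 mm tall.
- tray_collar: Grey round tray for the collar, the smaller of the two: outside 46 mm in diameter, made of a flat floor 3 mm thick and a 3 mm wall whose rim stands 4 mm above that floor (7 mm above the table). Recess inside 40 mm in diameter. Origin at the centre of its underside, on the table, z up. Fixed; its place changes from start to start.
- tray_flange: Grey round tray for the flange, the larger of the two: outside 60 mm in diameter, made of a flat floor 3 mm thick and a 3 mm wall whose rim stands 4 mm above that floor (7 mm above the table). Recess inside 54 mm in diameter. Origin at the centre of its underside, on the table, z up. Fixed; its place changes from start to start.
- tray_plate: Grey square tray for the plate: outside 70 x 70 mm, made of a flat floor 3 mm thick and a 3 mm wall whose rim stands 4 mm above that floor (7 mm above the table). Recess inside 64 x 64 mm. Origin at the centre of its underside, on the table, z up. Fixed; its place changes from start to start. x and y along its sides; the plate fits in any quarter turn.
- tray_riser: Grey rectangular tray for the riser block: outside 112 (its x) x 82 (its y) mm, made of a flat floor 3 mm thick and a 3 mm wall whose rim stands 4 mm above that floor (7 mm above the table). Recess inside 106 (its x) x 76 (its y) mm. Origin at the centre of its underside, on the table, z up. Fixed; its place changes from start to start. The riser fits with its long side along the tray's long side, either way round.
- lens: Lens in a black ring of 42 mm diameter on a short post and a 44 x 44 mm foot, 68 mm tall overall, standing loose among the work; to be left where it is. Origin at the centre of the foot's underside.
Mind the look-alikes: they are no part of the job. Leave any red look-alike of the tray_flange alone.

How it is judged:
On the way, in this order (a step that is already met when the one before it is completed fails the run):
1. the collar stands in its own tray, the round tray with the smaller recess (horizontal distance between collar and tray_collar below 0.014 m and z of collar in the frame of tray_collar between 0 and 0.006 m and angle between collar's own z axis and vertical below 0.06 rad and linear speed of collar below 0.03 m/s), for 0.2 s.
2. the flange stands in its own tray, the round tray with the larger recess (horizontal distance between flange and tray_flange below 0.014 m and z of flange in the frame of tray_flange between 0 and 0.006 m and angle between flange's own z axis and vertical below 0.06 rad and linear speed of flange below 0.03 m/s), for 0.2 s.
3. the plate stands in its own tray, the square tray (horizontal distance between plate and tray_plate below 0.014 m and z of plate in the frame of tray_plate between 0 and 0.006 m and angle between plate's own z axis and vertical below 0.06 rad and linear speed of plate below 0.03 m/s), for 0.2 s.
4. the riser stands in its own tray, the rectangular tray (horizontal distance between riser and tray_riser below 0.014 m and z of riser in the frame of tray_riser between 0 and 0.006 m and angle between riser's own z axis and vertical below 0.06 rad and linear speed of riser below 0.03 m/s), for 0.2 s.
At the end, for the whole second after the job is handed in: Collar, flange, plate and riser each stand at rest in their own tray: centre within 14 mm of the tray's centre, underside on the tray's floor (no more than 3 mm above it), upright within 3 degrees (all of step 1 and all of step 2 and all of step 3 and all of step 4); the robot touches nothing.
It fails at once if the collar is dropped (falls free for more than about 18 mm) (contact force between collar and anything else below 0.02 N and linear speed of collar above 0.6 m/s).
It fails at once if the flange is dropped (falls free for more than about 18 mm) (contact force between flange and anything else below 0.02 N and linear speed of flange above 0.6 m/s).
It fails at once if the plate is dropped (falls free for more than about 18 mm) (contact force between plate and anything else below 0.02 N and linear speed of plate above 0.6 m/s).
It fails at once if the riser is dropped (falls free for more than about 18 mm) (contact force between riser and anything else below 0.02 N and linear speed of riser above 0.6 m/s).
It fails at once if the post-mounted lens is pushed more than 20 mm from its place or tipped over (distance of lens from where it was at the start of the episode above 0.02 m or angle between lens's own z axis and vertical above 0.5 rad).
It also fails if it takes over 128 s, if anything falls off the work surface, if the arm or the gripper's body presses on something with over 40 N, if the wrist force passes 120 N, or if a joint passes its speed limit or range.

## Working session

There is one attempt and no reset: what is moved stays moved. The work goes in short steps, Python scripts to look and compute and a tool call to move; the robot and the scene stay as the last step left them, time stands still between calls to the robot, and variables do not carry over. Pictures are saved under pics/ and viewed, at most 14 in all, crops included, and the job is handed in when it is done.

Besides the shell and the picture viewer there is one more tool, called after "Request:" by a JSON object that holds its "fn" and its "kwargs", one argument or row to a line. step_arm: Moves the arm, as the interface text tells. Its arguments: {"type":"object","properties":{"targets":{"type":"string"},"gripper":{"type":"number"},"squeeze":{"type":"number"}},"required":["targets"]}

```bash
mkdir -p pics; cat > h.py <<'E'
import numpy as np,cv2
from station import manip
from scipy.spatial.transform import Rotation as R
def ray(cam,px):
    c=manip.get_calibration(cam); f=240/np.tan(np.radians(c["fov_y"]/2))
    d=np.array([(px[0]-c["cx"]),(px[1]-c["cy"])],float)
    if cam=="wrist":
        s=manip.sense(); T=np.eye(4);T[:3,:3]=R.from_quat(s["tool_rot"]).as_matrix();T[:3,3]=s["tcp_pos"]
        E=T@np.array(c["tool_from_camera"]); r=np.hypot(*d);th=r/f
        v=np.array([*(d/max(r,1e-9)*np.sin(th)),np.cos(th)])
    else:
        E=np.array(c["extrinsics"]); v=np.array([*(d/f),1])
    return E[:3,3],E[:3,:3]@v
def at(cam,px,z):
    o,v=ray(cam,px); return (o+v*(z-o[2])/v[2])[:2]
def save(cam,n):
    im=manip.snapshot(cam); cv2.imwrite(f"pics/{n}.png",im[:,:,::-1]); return im
E
python3 - <<'E'
from h import *
np.set_printoptions(precision=3,suppress=True)
s=manip.sense();print(s["t"],s["tcp_pos"],s["tool_rot"])
for c in("scene","top"):
    save(c,c+"0");k=manip.get_calibration(c);print(c,k["fov_y"],np.array(k["extrinsics"])[:3,3])
    for n,z in dict(collar=.13,flange=.092,plate=.062,riser=.032,tray_collar=0.,tray_flange=0.,tray_plate=0.,tray_riser=0.,lens=0.).items():
        for d in manip.mark_of(c,n):
            if d["p"]>.2:
                zz={'collar':.092,'flange':.062,'plate':.032,'riser':0}.get(n,0)
                print(c,n,round(d["p"],2),np.round(d["position"]),at(c,d["position"],zz))
E
```

```text
0.0 [0.26  0.568 0.23 ] [ 0.213  0.977 -0.001 -0.   ]
scene 51.33026479400369 [1.16  0.622 0.856]
scene collar 0.47 [405. 237.] [0.443 0.149]
scene flange 0.56 [401. 247.] [0.448 0.144]
scene flange 0.42 [314. 206.] [ 0.489 -0.105]
scene plate 0.56 [399. 253.] [0.438 0.136]
scene riser 0.68 [393. 265.] [0.453 0.135]
scene tray_collar 0.65 [315. 206.] [ 0.433 -0.158]
scene tray_flange 0.82 [313. 280.] [0.625 0.035]
scene tray_flange 0.8 [288. 304.] [0.715 0.052]
scene tray_plate 0.59 [252. 189.] [ 0.509 -0.34 ]
scene tray_riser 0.82 [466. 359.] [0.552 0.405]
scene tray_riser 0.38 [312. 279.] [0.624 0.032]
scene lens 0.62 [365. 316.] [0.617 0.192]
top 53.32978619166175 [ 0.402 -0.001  1.015]
top collar 0.56 [253. 289.] [0.448 0.146]
top flange 0.52 [251. 288.] [0.45  0.153]
top flange 0.34 [252. 289.] [0.449 0.153]
top plate 0.62 [254. 290.] [0.448 0.152]
top riser 0.92 [259. 289.] [0.451 0.147]
top tray_collar 0.94 [403. 295.] [ 0.441 -0.157]
top tray_flange 0.94 [304. 167.] [0.721 0.053]
top tray_flange 0.67 [313. 211.] [0.621 0.033]
top tray_plate 0.6 [494. 264.] [ 0.506 -0.351]
top tray_riser 0.93 [141. 241.] [0.555 0.405]
top lens 0.73 [243. 211.] [0.621 0.186]
```

View pics/top0.png

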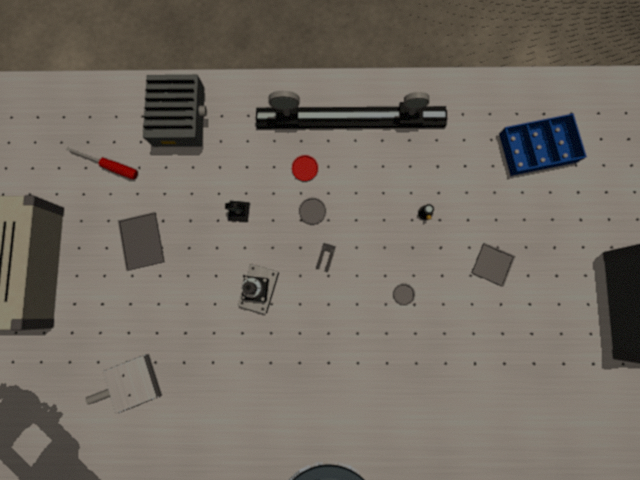

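View pics/scene0.png

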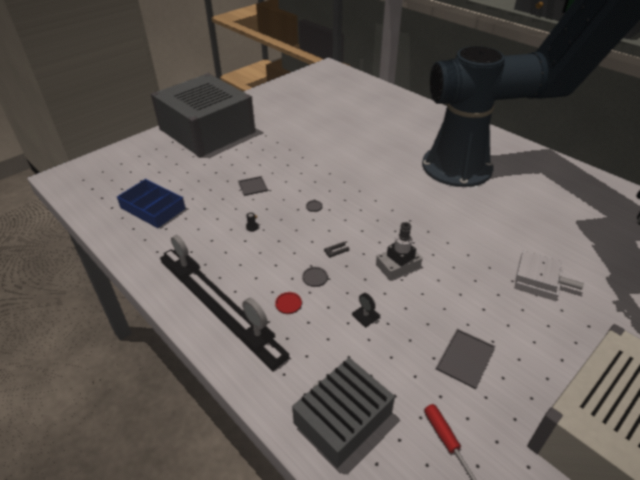

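Top view: the stack is at (255,290), the grey flange tray at (313,211) and its red look-alike at (304,167). The job wants the grey one. The collar tray is at (403,295), the square tray at (494,264), the rectangular tray at (141,241) and the lens at (240,211). Next I measure outlines and angles, and confirm the tray in a crop.

```bash
python3 - <<'E'
from h import *
np.set_printoptions(precision=4,suppress=True)
im=save("top","top1")
cv2.imwrite("pics/crop1.png",cv2.resize(im[140:330,220:420,::-1],None,fx=3,fy=3,interpolation=cv2.INTER_CUBIC))
for n,z in dict(tray_collar=.006,tray_flange=.006,tray_plate=.006,tray_riser=.006,riser=.032,plate=.062,flange=.092,collar=.13,lens=0.03).items():
    for c in ("top","scene") if n not in("lens",) else ("top",):
      if c=="scene" and n=="tray_collar": manip.snapshot("scene")
      for d in manip.masks_of(c,n):
        if d["p"]<.3: continue
        m=d["pixels"].astype(np.uint8); ct=max(cv2.findContours(m,0,1)[0],key=len)[:,0]
        w=np.array([at(c,p,z) for p in ct]); r=cv2.minAreaRect((w*1000).astype(np.float32))
        print(n,c,round(d["p"],2),np.round(d["position"]),"c",np.round(r[0],1),"sz",np.round(r[1],1),"ang",round(r[2],1))
E
```

```text
tray_collar top 0.7 [403. 291.] c [ 441.6 -157.9] sz [41.7 45.9] ang 88.7
tray_collar scene 0.47 [317. 203.] c [ 438.8 -157.7] sz [39.1 38.2] ang 46.0
tray_flange top 0.82 [304. 166.] c [715.7  52.2] sz [59.2 54.9] ang 0.2
tray_flange top 0.64 [311. 213.] c [619.4  35.2] sz [60.  58.8] ang 18.6
tray_flange scene 0.7 [312. 277.] c [617.8  35.7] sz [60.4 56.2] ang 46.0
tray_flange scene 0.62 [286. 306.] c [714.7  51.3] sz [60.6 57.6] ang 47.8
tray_plate top 0.75 [495. 265.] c [ 503.8 -347. ] sz [72.4 72.2] ang 65.2
tray_plate top 0.37 [142. 243.] c [553.8 402.9] sz [114.8  84.4] ang 13.8
tray_plate scene 0.74 [252. 186.] c [ 501.8 -346.3] sz [79.3 72.3] ang 66.7
tray_riser top 0.64 [141. 244.] c [554.4 403.4] sz [113.8  84.2] ang 13.3
tray_riser scene 0.67 [468. 362.] c [552.2 403.7] sz [114.2  81.6] ang 13.5
riser top 0.64 [268. 292.] c [450.3 142.6] sz [67.6 92.3] ang 74.6
riser scene 0.87 [391. 266.] c [462.  153.3] sz [ 80.3 104.9] ang 75.6
plate top 0.83 [262. 293.] c [449.  145.7] sz [47.5 51.8] ang 0.1
plate scene 0.71 [399. 254.] c [469.  161.1] sz [64.  64.5] ang 29.9
flange top 0.71 [240. 210.] c [600.9 181.1] sz [49.7 41.8] ang 85.4
flange top 0.52 [257. 288.] c [451.8 140.6] sz [39.3 29.2] ang 8.6
collar top 0.54 [248. 290.] c [447.5 144.8] sz [22.1 26.1] ang 0.1
collar scene 0.67 [403. 231.] c [462.6 160.1] sz [57.9 20.8] ang 34.1
collar scene 0.63 [312. 277.] c [697.8 120.6] sz [46.2 46. ] ang 46.0
lens top 0.66 [238. 211.] c [615.5 192.7] sz [54.5 46. ] ang 84.1
```

View pics/crop1.png

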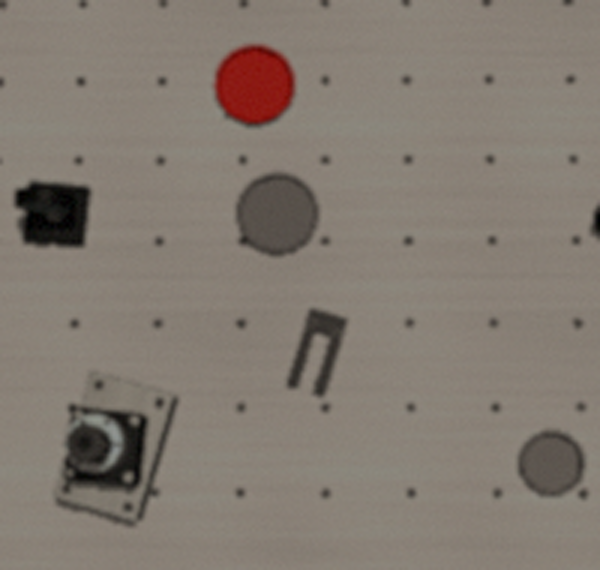

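The enlarged crop confirms it: the grey round tray is at crop (280,215), the red look-alike is above it at (255,85), and the stack is at (100,445). I'll approach above the stack first.

```bash
cat >> h.py <<'E'
def go(x,y,z,yaw=None):
    "shift (tool axes, mm) and turn (deg) to TCP x,y,z (m) with tool y axis at yaw deg (mod 180)"
    s=manip.sense(); M=R.from_quat(s["tool_rot"]).as_matrix()
    d=M.T@(np.array([x,y,z])-s["tcp_pos"])*1000
    cur=np.degrees(np.arctan2(M[1,1],M[0,1])); t=0 if yaw is None else -((yaw-cur+90)%180-90)
    print("t",round(s["t"],1),"tcp",np.round(s["tcp_pos"],4),"yaw",round(cur,1),"q6",round(s["q"][5],2),"SHIFT",np.round(d,1),"TURN",round(t,1))
E
python3 -c "
from h import *
go(.448,.147,.27,75); print(np.round(manip.get_calibration('wrist')['tool_from_camera'],3), manip.get_calibration('wrist')['fov_y'])"
```

```text
t 1.9 tcp [0.2604 0.5682 0.2313] yaw 65.4 q6 -0.18 SHIFT [-346.  -304.7  -38.7] TURN -9.6
[[ 0.    -0.947 -0.32   0.083]
 [ 1.     0.    -0.001  0.002]
 [ 0.001 -0.32   0.947 -0.143]
 [ 0.     0.     0.     1.   ]] 65.70646984690485
```

Request:
{"fn": "step_arm", "kwargs": {
  "targets": "-346 -305 -39 -9.6;-346 -305 -39 -9.6;-346 -305 -39 -9.6;-346 -305 -39 -9.6;-346 -305 -39 -9.6;-346 -305 -39 -9.6;-346 -305 -39 -9.6;-346 -305 -39 -9.6;-346 -305 -39 -9.6;-346 -305 -39 -9.6;-346 -305 -39 -9.6;-346 -305 -39 -9.6",
  "gripper": 0,
  "squeeze": 40
}}

```text
t: 3.15
tcp_pos: [0.4472, 0.1473, 0.2701]
tool_rot: [0.131, 0.991, 0.0, -0.001]
force: [-1.4, -0.1, 0.4]
finger_gap: 0.998
gripper_force: 0.0
```

```bash
python3 - <<'E'
from h import *
go(.448,.147,.27,75)
save("wrist","w0")
for n,z in dict(collar=.13,flange=.092,plate=.062,riser=.032).items():
    for d in manip.masks_of("wrist",n):
        if d["p"]<.3: continue
        ct=max(cv2.findContours(d["pixels"].astype(np.uint8),0,1)[0],key=len)[:,0]
        r=cv2.minAreaRect((np.array([at("wrist",p,z) for p in ct])*1000).astype(np.float32))
        print(n,round(d["p"],2),np.round(d["position"]),np.round(r[0],1),np.round(r[1],1),round(r[2],1))
    for d in manip.mark_of("wrist",n): 
        if d["p"]>.3: print(n,"mark",d["p"],at("wrist",d["position"],{'collar':.092,'flange':.062,'plate':.032,'riser':0}[n]))
E
```

```text
t 3.1 tcp [0.4472 0.1473 0.2701] yaw 75.0 q6 -1.23 SHIFT [-0.9 -0.1  0.1] TURN -0.0
collar 0.68 [316. 214.] [443.5 151.6] [23.6 30.2] 87.9
collar mark 0.74 [0.44656954 0.15424472]
flange 0.58 [320. 197.] [443.6 154.8] [37.4 34. ] 62.3
flange mark 0.74 [0.45226445 0.15320967]
plate 0.97 [305. 182.] [447.1 149.7] [49.3 52.6] 84.2
plate mark 0.56 [0.44978864 0.15035124]
riser 0.8 [309. 171.] [450.2 148. ] [60.9 93.6] 73.9
riser mark 0.53 [0.5542865  0.40330353]
```

View pics/w0.png

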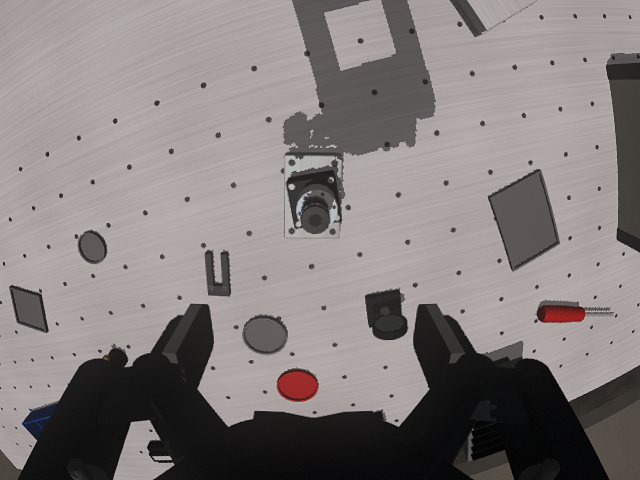

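The wrist view shows the collar at (316,214), the plate below it turned slightly from the riser, and the lens at (385,315), well clear of the stack. The measurements agree: collar (0.4455, 0.152), plate grip axis 84°, riser grip axis 74°. Now I'll descend on the collar.

```bash
python3 -c "
from h import *
go(.4455,.152,.100,75)"
```

```text
t 3.6 tcp [0.4476 0.1473 0.2703] yaw 75.0 q6 -1.23 SHIFT [  3.2   4.  170.3] TURN 0.0
```

Request:
{"fn": "step_arm", "kwargs": {
  "targets": "3 4 40;3 4 80;3 4 110;3 4 130;3 4 145;3 4 155;3 4 163;3 4 170;3 4 170;3 4 170"
}}

```text
schema error: expected 4 numbers
```

Request:
{"fn": "step_arm", "kwargs": {
  "targets": "0 0 0 0;0 0 0 0;0 0 0 0;0 0 0 0;0 0 0 0;0 0 0 0;0 0 0 0;0 0 0 0;0 0 0 0;0 0 0 0",
  "gripper": 1,
  "squeeze": 40
}}

```text
t: 4.6
tcp_pos: [0.4478, 0.1467, 0.2703]
tool_rot: [0.131, 0.991, 0.0, 0.0]
force: [-0.2, -0.2, 0.2]
finger_gap: 0.001
gripper_force: 0.0
```

Harmless: the rows lacked the turn value, so the gripper just shut in the air. I'll reopen it while descending.

Request:
{"fn": "step_arm", "kwargs": {
  "targets": "3 4 0 0;3 4 0 0;3 4 0 0;3 4 0 0;3 4 0 0;3 4 0 0;3 4 0 0;3 4 0 0;3 4 0 0;3 4 0 0",
  "gripper": 0
}}

```text
t: 5.6
tcp_pos: [0.446, 0.1513, 0.2703]
tool_rot: [0.131, 0.991, -0.0, -0.0]
force: [-0.6, 0.1, -0.0]
finger_gap: 1.0
gripper_force: 0.0
```

Request:
{"fn": "step_arm", "kwargs": {
  "targets": "0 0 40 0;0 0 80 0;0 0 110 0;0 0 130 0;0 0 145 0;0 0 155 0;0 0 163 0;0 0 170 0;0 0 170 0;0 0 170 0;0 0 170 0"
}}

```text
t: 6.7
tcp_pos: [0.4464, 0.1514, 0.1009]
tool_rot: [0.131, 0.991, 0.0, 0.001]
force: [0.1, 0.1, -0.6]
finger_gap: 0.998
gripper_force: 0.0
```

Request:
{"fn": "step_arm", "kwargs": {
  "targets": "0 0 0 0;0 0 0 0;0 0 0 0;0 0 0 0;0 0 0 0;0 0 0 0;0 0 0 0;0 0 0 0;0 0 0 0;0 0 0 0",
  "gripper": 1,
  "squeeze": 40
}}

```text
t: 7.7
tcp_pos: [0.446, 0.1513, 0.1004]
tool_rot: [0.131, 0.991, -0.0, 0.0]
force: [-0.1, -0.8, 2.2]
finger_gap: 0.268
gripper_force: 39.2
```

Request:
{"fn": "step_arm", "kwargs": {
  "targets": "0 0 -5 0;0 0 -15 0;0 0 -35 0;0 0 -60 0;0 0 -80 0;0 0 -80 0;0 0 -80 0"
}}

```text
t: 8.4
tcp_pos: [0.4459, 0.1514, 0.1806]
tool_rot: [0.131, 0.991, 0.0, 0.0]
force: [-0.3, -1.0, -1.3]
finger_gap: 0.269
gripper_force: 39.3
```

```bash
python3 - <<'E'
from h import *
go(.441,-.1575,.18,75)
s=manip.sense();print(s["finger_gap"],s["gripper_force"],s["force"])
im=save("wrist","w1")
for d in manip.masks_of("wrist","collar"): print(d["p"],np.round(d["position"]))
E
```

```text
t 8.4 tcp [0.4459 0.1514 0.1806] yaw 75.0 q6 -1.22 SHIFT [ -75.3 -299.6    0.6] TURN -0.0
0.26900126804231167 39.31487739086151 [-0.27591379 -0.95235688 -1.32264391]
0.89 [314. 328.]
```

Collar held. I'll carry it to its tray.

Request:
{"fn": "step_arm", "kwargs": {
  "targets": "-5 -20 0 0;-15 -60 0 0;-25 -100 0 0;-35 -140 0 0;-45 -180 0 0;-55 -220 0 0;-65 -260 0 0;-71 -285 0 0;-75 -300 0 0;-75 -300 0 0;-75 -300 0 0;-75 -300 0 0"
}}

```text
t: 9.7
tcp_pos: [0.44, -0.1561, 0.1799]
tool_rot: [0.13, 0.992, 0.001, -0.001]
force: [0.4, -1.3, -0.4]
finger_gap: 0.271
gripper_force: 39.5
```

```bash
python3 - <<'E'
from h import *
go(.441,-.1575,.0114,75)
im=save("wrist","w2")
for n in("tray_collar","collar"):
  for d in manip.masks_of("wrist",n):
    if d["p"]<.3: continue
    ct=max(cv2.findContours(d["pixels"].astype(np.uint8),0,1)[0],key=len)[:,0]
    for z in (.007,.172): 
      r=cv2.minAreaRect((np.array([at("wrist",p,z) for p in ct])*1000).astype(np.float32))
      print(n,z,round(d["p"],2),np.round(d["position"]),np.round(r[0],1),np.round(r[1],1),round(r[2],1))
E
```

```text
t 9.7 tcp [ 0.44   -0.1561  0.1799] yaw 75.1 q6 -1.89 SHIFT [ -1.6  -1.3 168.5] TURN 0.1
tray_collar 0.007 0.97 [311. 208.] [ 440.6 -156.8] [44.3 44.9] 30.2
tray_collar 0.172 0.97 [311. 208.] [ 398.8 -144.6] [21.2 21.5] 30.2
collar 0.007 0.96 [313. 332.] [ 565.6 -189.5] [ 63.2 114.6] 77.4
collar 0.172 0.96 [313. 332.] [ 458.8 -160.3] [30.2 54.9] 77.4
```

View pics/w2.png

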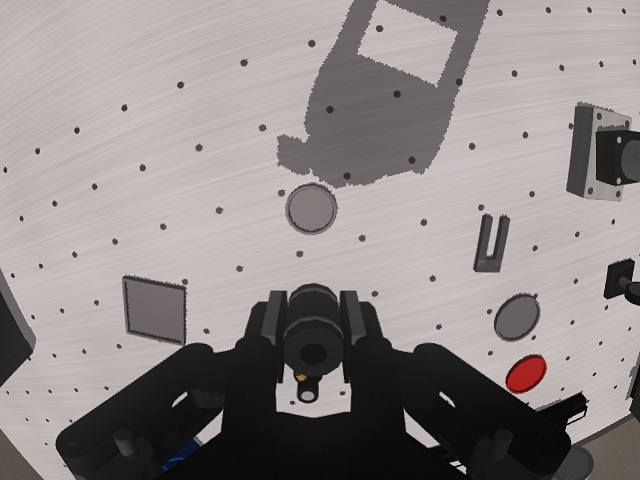

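The collar is upright in the fingers at (313,332) and its tray is at (311,208), measured at (0.4407, −0.157). Descending.

Request:
{"fn": "step_arm", "kwargs": {
  "targets": "-1 -1 20 0;-1 -1 60 0;-1 -1 100 0;-1 -1 125 0;-1 -1 142 0;-1 -1 152 0;-1 -1 158 0;-1 -1 162 0;-1 -1 164 0;-1 -1 165 0;-1 -1 166 0;-1 -1 166 0"
}}

```text
t: 11.05
tcp_pos: [0.4415, -0.1592, 0.0147]
tool_rot: [0.131, 0.991, -0.0, 0.0]
force: [0.2, 0.4, -1.6]
finger_gap: 0.266
gripper_force: 39.5
```

Request:
{"fn": "step_arm", "kwargs": {
  "targets": "0 0 1 0;0 0 2 0;0 0 3 0;0 0 3 0;0 0 3 0"
}}

```text
t: 11.55
tcp_pos: [0.4414, -0.1591, 0.0114]
tool_rot: [0.131, 0.991, -0.0, 0.0]
force: [0.3, -0.1, 1.5]
finger_gap: 0.266
gripper_force: 39.8
```

Request:
{"fn": "step_arm", "kwargs": {
  "targets": "0 0 0.5 0;0 0 0.5 0;0 0 0.5 0"
}}

```text
t: 11.85
tcp_pos: [0.4414, -0.1591, 0.0113]
tool_rot: [0.131, 0.991, -0.0, 0.0]
force: [-0.5, 0.2, 5.8]
finger_gap: 0.262
gripper_force: 40.5
```

Request:
{"fn": "step_arm", "kwargs": {
  "targets": "0 0 0 0;0 0 0 0;0 0 0 0;0 0 0 0;0 0 0 0;0 0 0 0;0 0 0 0;0 0 0 0",
  "gripper": 0
}}

```text
t: 12.65
tcp_pos: [0.4413, -0.159, 0.0108]
tool_rot: [0.131, 0.991, 0.0, -0.0]
force: [0.8, -0.8, -0.2]
finger_gap: 0.999
gripper_force: 0.0
```

Request:
{"fn": "step_arm", "kwargs": {
  "targets": "0 0 -10 0;0 0 -40 0;0 0 -80 0;0 0 -120 0;0 0 -160 0;0 0 -180 0;0 0 -180 0;0 0 -180 0"
}}

```text
t: 13.45
tcp_pos: [0.441, -0.1588, 0.1913]
tool_rot: [0.131, 0.991, -0.0, 0.0]
force: [-0.1, 0.6, 1.2]
finger_gap: 1.004
gripper_force: 0.0
```

```bash
python3 - <<'E'
from h import *
im=save("wrist","w3")
for n,z in(("tray_collar",.007),("collar",.041)):
  for d in manip.masks_of("wrist",n):
    if d["p"]<.3: continue
    ct=max(cv2.findContours(d["pixels"].astype(np.uint8),0,1)[0],key=len)[:,0]
    r=cv2.minAreaRect((np.array([at("wrist",p,z) for p in ct])*1000).astype(np.float32))
    print(n,round(d["p"],2),np.round(d["position"]),np.round(r[0],1),np.round(r[1],1))
for d in manip.mark_of("wrist","collar"): print(d["p"],at("wrist",d["position"],.003))
go(.449,.153,.2,79)
E
```

```text
tray_collar 0.68 [316. 194.] [ 435.9 -154.6] [45.4 39.4]
collar 0.69 [315. 212.] [ 437.7 -156.5] [22.1 31.3]
0.78 [ 0.44317333 -0.15770352]
t 13.7 tcp [ 0.4404 -0.1585  0.1895] yaw 75.0 q6 -1.89 SHIFT [ 72.6 303.1  -9.9] TURN -4.0
```

View pics/w3.png

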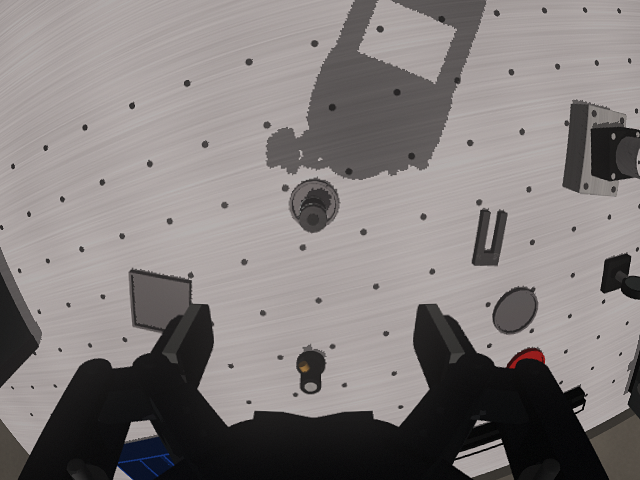

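The collar stands upright inside its tray at (314,205). Back to the stack for the flange.

Request:
{"fn": "step_arm", "kwargs": {
  "targets": "73 303 -10 -4;73 303 -10 -4;73 303 -10 -4;73 303 -10 -4;73 303 -10 -4;73 303 -10 -4;73 303 -10 -4;73 303 -10 -4;73 303 -10 -4;73 303 -10 -4"
}}

```text
t: 14.65
tcp_pos: [0.4493, 0.151, 0.2003]
tool_rot: [0.097, 0.995, -0.0, -0.001]
force: [-0.7, -0.5, -0.3]
finger_gap: 0.999
gripper_force: 0.0
```

```bash
cat >> h.py <<'E'
def see(cam,names,pmin=.4):
    manip.snapshot(cam)
    for n,z in names.items():
      for d in manip.masks_of(cam,n):
        if d["p"]<pmin: continue
        ct=max(cv2.findContours(d["pixels"].astype(np.uint8),0,1)[0],key=len)[:,0]
        r=cv2.minAreaRect((np.array([at(cam,p,z) for p in ct])*1000).astype(np.float32))
        print(n,round(d["p"],2),np.round(d["position"]),np.round(r[0],1),np.round(r[1],1),round(r[2],1))
E
python3 - <<'E'
from h import *
see("wrist",dict(flange=.092,plate=.062,riser=.032))
for d in manip.mark_of("wrist","flange"): print(d["p"],at("wrist",d["position"],.062))
go(.447,.153,.067,79)
E
```

```text
flange 0.6 [313. 231.] [447.5 152.1] [37.3 44.2] 78.9
flange 0.47 [300. 197.] [438.3 151.8] [43.6 48.3] 85.1
plate 0.56 [301. 199.] [446.7 150.1] [49.7 54.5] 83.6
riser 0.81 [301. 182.] [468.4 142.5] [61.9 56. ] 72.2
0.61 [0.4498392  0.15155152]
t 14.9 tcp [0.4495 0.1515 0.2008] yaw 78.9 q6 -1.29 SHIFT [  2.8   1.  133.8] TURN -0.1
```

Request:
{"fn": "step_arm", "kwargs": {
  "targets": "0 0 30 0;0 0 60 0;0 0 85 0;0 0 105 0;0 0 118 0;0 0 126 0;0 0 131 0;0 0 134 0;0 0 134 0;0 0 134 0"
}}

```text
t: 15.9
tcp_pos: [0.4498, 0.1525, 0.0673]
tool_rot: [0.096, 0.995, 0.0, 0.001]
force: [-0.4, -0.6, -0.3]
finger_gap: 0.997
gripper_force: 0.0
```

Request:
{"fn": "step_arm", "kwargs": {
  "targets": "0 0 0 0;0 0 0 0;0 0 0 0;0 0 0 0;0 0 0 0;0 0 0 0;0 0 0 0;0 0 0 0;0 0 0 0;0 0 0 0",
  "gripper": 1,
  "squeeze": 40
}}

```text
t: 16.9
tcp_pos: [0.4495, 0.1525, 0.0673]
tool_rot: [0.096, 0.995, -0.0, 0.0]
force: [-0.9, -0.7, 5.8]
finger_gap: 0.432
gripper_force: 39.8
```

Request:
{"fn": "step_arm", "kwargs": {
  "targets": "0 0 -5 0;0 0 -15 0;0 0 -35 0;0 0 -60 0;0 0 -80 0;0 0 -80 0;0 0 -80 0"
}}

```text
t: 17.6
tcp_pos: [0.4494, 0.1525, 0.1472]
tool_rot: [0.096, 0.995, 0.0, 0.001]
force: [0.3, 0.1, -0.9]
finger_gap: 0.431
gripper_force: 40.2
```

```bash
python3 - <<'E'
from h import *
see("wrist",dict(flange=.11,plate=.062,riser=.032))
go(.619,.0345,.1465)
E
```

```text
flange 0.62 [314. 326.] [482.2 146.3] [54.9 74.8] 82.5
plate 0.77 [304. 234.] [444.4 149.9] [48.4 53.5] 83.8
riser 0.97 [298. 188.] [425.1 153.8] [60.5 48. ] 72.6
riser 0.49 [314. 325.] [531.8 137.6] [ 79.6 107.2] 79.1
t 17.8 tcp [0.4486 0.1524 0.1459] yaw 79.0 q6 -1.29 SHIFT [-189.8  -83.1   -1. ] TURN 0
```

Request:
{"fn": "step_arm", "kwargs": {
  "targets": "-10 -4 0 0;-40 -17 0 0;-75 -33 0 0;-110 -48 0 0;-145 -63 0 0;-170 -75 0 0;-183 -80 0 0;-190 -83 0 0;-190 -83 0 0;-190 -83 0 0;-190 -83 0 0"
}}

```text
t: 18.9
tcp_pos: [0.6186, 0.0358, 0.1467]
tool_rot: [0.095, 0.995, 0.0, -0.001]
force: [-0.1, 0.0, -2.2]
finger_gap: 0.43
gripper_force: 40.2
```

```bash
python3 - <<'E'
from h import *
see("wrist",dict(tray_flange=.007))
go(.619,.0345,.0083)
E
```

```text
tray_flange 0.78 [311. 219.] [619.5  35.8] [59.  59.7] 53.5
t 19.0 tcp [0.6191 0.0356 0.1469] yaw 79.0 q6 -1.5 SHIFT [ -0.2  -1.1 138.6] TURN 0
```

Request:
{"fn": "step_arm", "kwargs": {
  "targets": "0 0 20 0;0 0 50 0;0 0 80 0;0 0 103 0;0 0 118 0;0 0 127 0;0 0 132 0;0 0 134 0;0 0 135 0;0 0 136 0;0 0 136 0;0 0 136 0"
}}

```text
t: 20.2
tcp_pos: [0.6203, 0.0347, 0.0113]
tool_rot: [0.096, 0.995, -0.0, 0.0]
force: [-0.3, -0.0, -1.8]
finger_gap: 0.429
gripper_force: 40.2
```

Request:
{"fn": "step_arm", "kwargs": {
  "targets": "0 0 1 0;0 0 2 0;0 0 3 0;0 0 3 0;0 0 3 0"
}}

```text
t: 20.7
tcp_pos: [0.62, 0.0347, 0.0083]
tool_rot: [0.096, 0.995, -0.0, 0.0]
force: [-2.0, -0.8, 4.1]
finger_gap: 0.432
gripper_force: 40.7
```

Contact felt at the expected height. Release and retreat.

Request:
{"fn": "step_arm", "kwargs": {
  "targets": "0 0 0 0;0 0 0 0;0 0 0 0;0 0 0 0;0 0 0 0;0 0 0 0;0 0 0 0;0 0 0 0",
  "gripper": 0
}}

```text
t: 21.5
tcp_pos: [0.62, 0.0347, 0.0078]
tool_rot: [0.096, 0.995, -0.0, 0.0]
force: [-0.1, 0.6, 0.4]
finger_gap: 0.997
gripper_force: 0.0
```

Request:
{"fn": "step_arm", "kwargs": {
  "targets": "0 0 -10 0;0 0 -40 0;0 0 -80 0;0 0 -120 0;0 0 -150 0;0 0 -150 0;0 0 -150 0"
}}

```text
t: 22.2
tcp_pos: [0.6202, 0.0347, 0.1591]
tool_rot: [0.096, 0.995, -0.0, 0.001]
force: [-0.7, -0.6, -0.1]
finger_gap: 1.0
gripper_force: 0.0
```

```bash
python3 - <<'E'
from h import *
im=save("wrist","w4"); see("wrist",dict(tray_flange=.007,flange=.033))
for d in manip.mark_of("wrist","flange"): print(d["p"],at("wrist",d["position"],.003))
go(.448,.151,.16,84)
E
```

```text
tray_flange 0.62 [352. 312.] [712.6  53.1] [58.1 59.5] 78.4
tray_flange 0.6 [305. 197.] [615.7  36.8] [59.2 55.8] 71.9
flange 0.95 [314. 223.] [616.2  37.3] [36.7 43.5] 63.7
0.72 [0.62101491 0.03782008]
t 22.4 tcp [0.619  0.0348 0.1562] yaw 79.0 q6 -1.5 SHIFT [190.1  81.3  -3.2] TURN -5.0
```

View pics/w4.png

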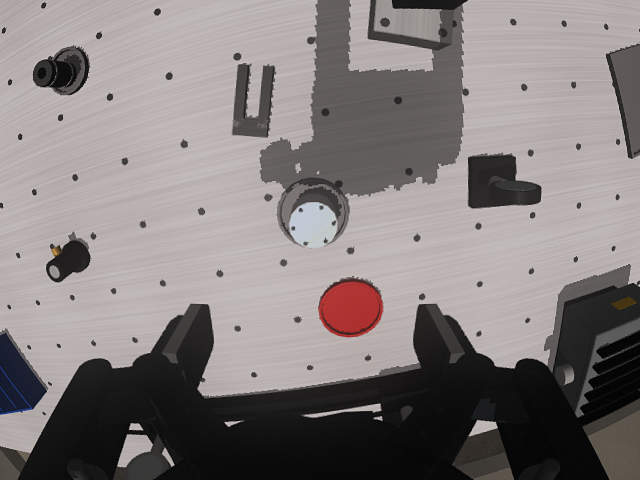

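The flange sits flat inside the grey tray at (313,215). The collar is still upright at top left, and the red tray (351,306) is untouched. Now the plate.

Request:
{"fn": "step_arm", "kwargs": {
  "targets": "190 81 -3 -5;190 81 -3 -5;190 81 -3 -5;190 81 -3 -5;190 81 -3 -5;190 81 -3 -5;190 81 -3 -5;190 81 -3 -5;190 81 -3 -5"
}}

```text
t: 23.35
tcp_pos: [0.4505, 0.1498, 0.1606]
tool_rot: [0.053, 0.999, 0.0, 0.0]
force: [0.2, 0.1, -0.0]
finger_gap: 0.998
gripper_force: 0.0
```

```bash
python3 - <<'E'
from h import *
see("wrist",dict(plate=.062,riser=.032))
for d in manip.mark_of("wrist","plate"): print(d["p"],at("wrist",d["position"],.032))
go(.449,.1505,.036,84)
E
```

```text
plate 0.63 [312. 228.] [445.2 149.8] [47.7 54.3] 84.5
riser 0.79 [303. 189.] [422.1 155.7] [62.2 41.5] 68.4
0.7 [0.44662631 0.1484168 ]
0.59 [0.53463744 0.37586013]
0.36 [0.59694887 0.04973154]
t 23.6 tcp [0.4495 0.1502 0.1607] yaw 83.9 q6 -1.38 SHIFT [  0.5   0.3 124.7] TURN -0.1
```

Request:
{"fn": "step_arm", "kwargs": {
  "targets": "1 0 30 0;1 0 60 0;1 0 85 0;1 0 102 0;1 0 113 0;1 0 120 0;1 0 124 0;1 0 125 0;1 0 125 0;1 0 125 0"
}}

```text
t: 24.55
tcp_pos: [0.4484, 0.1507, 0.0364]
tool_rot: [0.053, 0.999, 0.0, 0.001]
force: [0.3, -0.1, -0.2]
finger_gap: 0.999
gripper_force: 0.0
```

Request:
{"fn": "step_arm", "kwargs": {
  "targets": "0 0 0 0;0 0 0 0;0 0 0 0;0 0 0 0;0 0 0 0;0 0 0 0;0 0 0 0;0 0 0 0;0 0 0 0;0 0 0 0",
  "gripper": 1,
  "squeeze": 45
}}

```text
t: 25.55
tcp_pos: [0.4481, 0.1506, 0.0363]
tool_rot: [0.052, 0.999, -0.0, 0.0]
force: [-1.8, -0.4, 6.7]
finger_gap: 0.552
gripper_force: 47.7
```

Request:
{"fn": "step_arm", "kwargs": {
  "targets": "0 0 -5 0;0 0 -15 0;0 0 -35 0;0 0 -60 0;0 0 -90 0;0 0 -100 0;0 0 -100 0;0 0 -100 0"
}}

```text
t: 26.35
tcp_pos: [0.4474, 0.1506, 0.1353]
tool_rot: [0.053, 0.999, -0.0, -0.001]
force: [0.0, -0.0, -1.6]
finger_gap: 0.553
gripper_force: 46.9
```

```bash
python3 - <<'E'
from h import *
go(.503,-.347,.136,65.2)
E
```

```text
t 26.4 tcp [0.4474 0.1506 0.1353] yaw 84.0 q6 -1.38 SHIFT [-107.6 -489.    -0.7] TURN 18.8
```

Request:
{"fn": "step_arm", "kwargs": {
  "targets": "-4 -20 0 2;-12 -55 0 4;-22 -100 0 6;-32 -145 0 8;-42 -190 0 10;-52 -235 0 12;-62 -280 0 14;-72 -325 0 16;-82 -370 0 18.8;-92 -415 0 18.8;-100 -455 0 18.8;-106 -480 0 18.8"
}}

```text
t: 27.55
tcp_pos: [0.5023, -0.3409, 0.1335]
tool_rot: [0.216, 0.976, 0.0, -0.001]
force: [1.2, 0.4, -2.0]
finger_gap: 0.554
gripper_force: 46.9
```

Request:
{"fn": "step_arm", "kwargs": {
  "targets": "-2 -9 0 0;-2 -9 0 0;-2 -9 0 0;-2 -9 0 0"
}}

```text
t: 27.95
tcp_pos: [0.5005, -0.3445, 0.1352]
tool_rot: [0.214, 0.977, 0.001, -0.001]
force: [-0.5, -0.7, -2.0]
finger_gap: 0.553
gripper_force: 46.9
```

```bash
python3 - <<'E'
from h import *
see("wrist",dict(tray_plate=.006))
go(.503,-.347,.0073,65.2)
E
```

```text
tray_plate 0.66 [312. 219.] [ 499.7 -344.6] [72.4 62.9] 65.2
t 28.1 tcp [ 0.501  -0.3451  0.1358] yaw 65.3 q6 -1.93 SHIFT [ -2.7  -1.  128.5] TURN 0.1
```

Request:
{"fn": "step_arm", "kwargs": {
  "targets": "-2.5 -1 20 0;-2.5 -1 50 0;-2.5 -1 75 0;-2.5 -1 95 0;-2.5 -1 108 0;-2.5 -1 117 0;-2.5 -1 122 0;-2.5 -1 124 0;-2.5 -1 125 0;-2.5 -1 126 0;-2.5 -1 126 0;-2.5 -1 126 0"
}}

```text
t: 29.25
tcp_pos: [0.5031, -0.349, 0.0102]
tool_rot: [0.215, 0.977, -0.0, 0.0]
force: [-0.3, -0.3, -1.9]
finger_gap: 0.556
gripper_force: 47.0
```

Request:
{"fn": "step_arm", "kwargs": {
  "targets": "0 0 1 0;0 0 2 0;0 0 2.5 0;0 0 2.5 0;0 0 2.5 0"
}}

```text
t: 29.75
tcp_pos: [0.5029, -0.3488, 0.0074]
tool_rot: [0.215, 0.977, 0.0, -0.0]
force: [-1.3, 0.5, -0.2]
finger_gap: 0.554
gripper_force: 47.1
```

Request:
{"fn": "step_arm", "kwargs": {
  "targets": "0 0 0.5 0;0 0 0.5 0;0 0 0.5 0"
}}

```text
t: 30.05
tcp_pos: [0.5029, -0.3488, 0.0074]
tool_rot: [0.215, 0.977, -0.0, 0.0]
force: [-1.4, 1.4, 5.9]
finger_gap: 0.553
gripper_force: 47.7
```

Request:
{"fn": "step_arm", "kwargs": {
  "targets": "0 0 0 0;0 0 0 0;0 0 0 0;0 0 0 0;0 0 0 0;0 0 0 0;0 0 0 0;0 0 0 0",
  "gripper": 0
}}

```text
t: 30.85
tcp_pos: [0.5029, -0.3488, 0.0068]
tool_rot: [0.215, 0.977, -0.0, 0.0]
force: [0.2, -0.4, 0.9]
finger_gap: 1.003
gripper_force: 0.0
```

Request:
{"fn": "step_arm", "kwargs": {
  "targets": "0 0 -10 0;0 0 -40 0;0 0 -80 0;0 0 -120 0;0 0 -150 0;0 0 -150 0;0 0 -150 0"
}}

```text
t: 31.55
tcp_pos: [0.5031, -0.3489, 0.1581]
tool_rot: [0.215, 0.977, -0.001, 0.001]
force: [-0.3, 0.5, -1.2]
finger_gap: 1.002
gripper_force: 0.0
```

```bash
python3 - <<'E'
from h import *
im=save("wrist","w5"); see("wrist",dict(tray_plate=.006,plate=.033))
for d in manip.mark_of("wrist","plate"): print(d["p"],at("wrist",d["position"],.003))
go(.451,.148,.16,74)
E
```

```text
tray_plate 0.62 [324. 189.] [ 501.8 -344.9] [71.7 72.1] 66.0
plate 0.94 [313. 221.] [ 500.7 -346.5] [47.9 53.4] 65.2
0.6 [ 0.50267935 -0.3478025 ]
t 31.8 tcp [ 0.5022 -0.3481  0.1552] yaw 65.2 q6 -1.93 SHIFT [254.7 428.7  -3.5] TURN -8.8
```

View pics/w5.png

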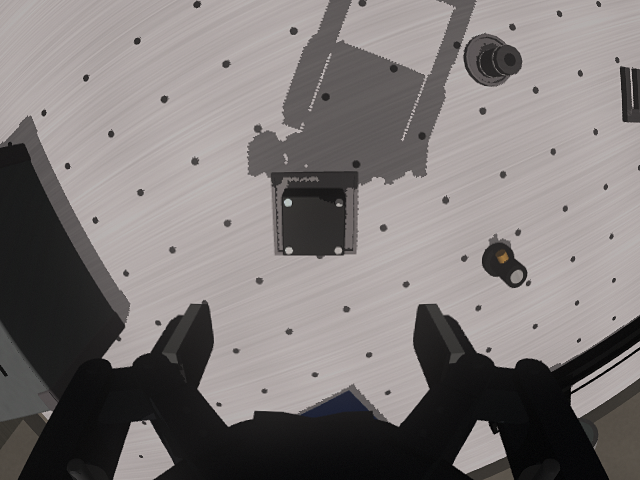

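The plate sits square and flat in its tray at (315,213), and the collar is still standing at (493,58). Now the riser.

Request:
{"fn": "step_arm", "kwargs": {
  "targets": "255 429 -4 -8.8;255 429 -4 -8.8;255 429 -4 -8.8;255 429 -4 -8.8;255 429 -4 -8.8;255 429 -4 -8.8;255 429 -4 -8.8;255 429 -4 -8.8;255 429 -4 -8.8;255 429 -4 -8.8;255 429 -4 -8.8;255 429 -4 -8.8"
}}

```text
t: 33.0
tcp_pos: [0.4509, 0.1487, 0.1602]
tool_rot: [0.138, 0.99, -0.0, -0.001]
force: [-0.6, -0.5, 0.4]
finger_gap: 0.997
gripper_force: 0.0
```

Request:
{"fn": "step_arm", "kwargs": {
  "targets": "0 0 0 0;0 0 0 0"
}}

```text
t: 33.2
tcp_pos: [0.4519, 0.1462, 0.1605]
tool_rot: [0.141, 0.99, -0.0, -0.0]
force: [0.6, 0.1, -0.1]
finger_gap: 0.999
gripper_force: 0.0
```

```bash
python3 - <<'E'
from h import *
see("wrist",dict(riser=.032))
for d in manip.mark_of("wrist","riser"): print(d["p"],at("wrist",d["position"],0))
go(.451,.148,.002,74)
E
```

```text
riser 0.91 [313. 218.] [448.8 147.6] [60.2 92.8] 74.0
0.59 [0.45251113 0.14600011]
t 33.4 tcp [0.452  0.1463 0.1607] yaw 73.8 q6 -1.21 SHIFT [  1.4   1.4 158.7] TURN -0.2
```

Request:
{"fn": "step_arm", "kwargs": {
  "targets": "1 1 30 0;1 1 65 0;1 1 100 0;1 1 125 0;1 1 141 0;1 1 150 0;1 1 155 0;1 1 158 0;1 1 158 0;1 1 158 0"
}}

```text
t: 34.35
tcp_pos: [0.4514, 0.1489, 0.0035]
tool_rot: [0.139, 0.99, 0.0, 0.001]
force: [-0.4, 0.1, -0.1]
finger_gap: 0.995
gripper_force: 0.0
```

Request:
{"fn": "step_arm", "kwargs": {
  "targets": "0 0 0 0;0 0 0 0;0 0 0 0;0 0 0 0;0 0 0 0;0 0 0 0;0 0 0 0;0 0 0 0;0 0 0 0;0 0 0 0",
  "gripper": 1,
  "squeeze": 80
}}

```text
t: 35.35
tcp_pos: [0.4507, 0.1485, 0.0039]
tool_rot: [0.139, 0.99, -0.0, 0.0]
force: [0.0, -2.7, 8.8]
finger_gap: 0.687
gripper_force: 87.3
```

Request:
{"fn": "step_arm", "kwargs": {
  "targets": "0 0 -5 0;0 0 -15 0;0 0 -30 0;0 0 -50 0;0 0 -70 0;0 0 -90 0;0 0 -90 0;0 0 -90 0"
}}

```text
t: 36.15
tcp_pos: [0.4507, 0.149, 0.0929]
tool_rot: [0.139, 0.99, 0.0, 0.0]
force: [-0.3, -0.4, -5.6]
finger_gap: 0.688
gripper_force: 87.5
```

```bash
python3 - <<'E'
from h import *
see("wrist",dict(riser=.12,tray_riser=.006))
go(.554,.4035,.0925,103.3)
E
```

```text
riser 0.79 [313. 309.] [445.4 151.7] [60.1 94.3] 74.0
tray_riser 0.64 [609. 266.] [551.2 400.7] [117.4  82.8] 12.5
t 36.3 tcp [0.4499 0.1488 0.0918] yaw 74.0 q6 -1.21 SHIFT [-29.7 273.5  -1. ] TURN -29.3
```

Request:
{"fn": "step_arm", "kwargs": {
  "targets": "-1 10 0 -1;-4 35 0 -4;-8 70 0 -7;-11 105 0 -11;-15 140 0 -15;-19 175 0 -19;-23 210 0 -23;-26 240 0 -26;-28 260 0 -28;-30 273 0 -29.3;-30 273 0 -29.3;-30 273 0 -29.3"
}}

```text
t: 37.5
tcp_pos: [0.5537, 0.4027, 0.0912]
tool_rot: [-0.116, 0.993, -0.001, -0.002]
force: [0.3, -0.3, -4.8]
finger_gap: 0.683
gripper_force: 87.3
```

Request:
{"fn": "step_arm", "kwargs": {
  "targets": "0 0 0 0;0 0 0 0"
}}

```text
t: 37.7
tcp_pos: [0.5546, 0.402, 0.0925]
tool_rot: [-0.115, 0.993, -0.0, -0.001]
force: [0.1, -0.5, -5.8]
finger_gap: 0.684
gripper_force: 87.3
```

```bash
python3 - <<'E'
from h import *
im=save("wrist","w6");see("wrist",dict(tray_riser=.006))
go(.554,.4035,.0069,103.3)
E
```

```text
tray_riser 0.79 [316. 182.] [516.5 397.2] [36.3 83.2] 13.4
t 37.9 tcp [0.5552 0.4024 0.093 ] yaw 103.2 q6 -1.34 SHIFT [ 0.9  1.4 86.1] TURN -0.1
```

View pics/w6.png

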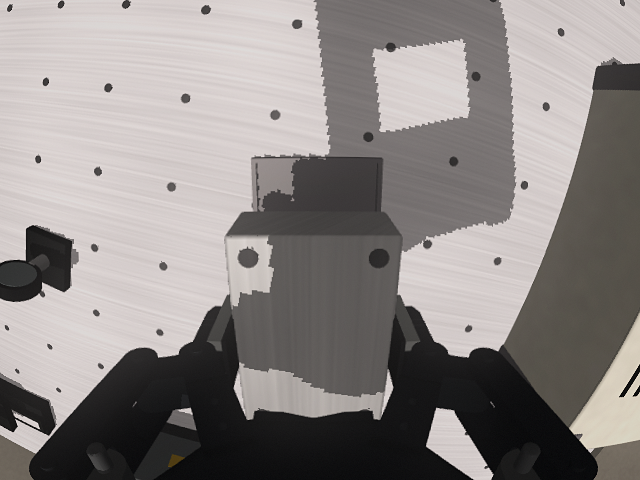

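The tray edge at (316,182) is parallel to the riser and measures 13.4°. It agrees with the target to about 2 mm, so I'll lower.

Request:
{"fn": "step_arm", "kwargs": {
  "targets": "1 2 15 0;1 2 35 0;1 2 52 0;1 2 64 0;1 2 72 0;1 2 77 0;1 2 80 0;1 2 82 0;1 2 83 0;1 2 83 0;1 2 83 0"
}}

```text
t: 38.95
tcp_pos: [0.5539, 0.4049, 0.0103]
tool_rot: [-0.116, 0.993, 0.0, 0.0]
force: [0.8, 0.1, -5.9]
finger_gap: 0.683
gripper_force: 87.5
```

Request:
{"fn": "step_arm", "kwargs": {
  "targets": "0 0 1 0;0 0 2 0;0 0 3 0;0 0 3 0;0 0 3 0"
}}

```text
t: 39.45
tcp_pos: [0.5537, 0.4047, 0.007]
tool_rot: [-0.116, 0.993, -0.0, 0.0]
force: [-0.1, -0.2, -3.5]
finger_gap: 0.685
gripper_force: 87.4
```

Request:
{"fn": "step_arm", "kwargs": {
  "targets": "0 0 0.5 0;0 0 0.5 0;0 0 0.5 0"
}}

```text
t: 39.75
tcp_pos: [0.5537, 0.4047, 0.0069]
tool_rot: [-0.116, 0.993, -0.0, 0.0]
force: [-1.7, -1.3, 1.8]
finger_gap: 0.69
gripper_force: 88.2
```

Request:
{"fn": "step_arm", "kwargs": {
  "targets": "0 0 0 0;0 0 0 0;0 0 0 0;0 0 0 0;0 0 0 0;0 0 0 0;0 0 0 0;0 0 0 0",
  "gripper": 0
}}

```text
t: 40.55
tcp_pos: [0.5537, 0.4047, 0.0063]
tool_rot: [-0.116, 0.993, 0.0, -0.0]
force: [-1.7, -0.7, -0.3]
finger_gap: 1.0
gripper_force: 0.0
```

Request:
{"fn": "step_arm", "kwargs": {
  "targets": "0 0 -10 0;0 0 -40 0;0 0 -80 0;0 0 -120 0;0 0 -160 0;0 0 -200 0;0 0 -200 0;0 0 -200 0"
}}

```text
t: 41.35
tcp_pos: [0.5542, 0.405, 0.2087]
tool_rot: [-0.116, 0.993, 0.001, 0.002]
force: [-0.5, -0.9, -1.0]
finger_gap: 1.0
gripper_force: 0.0
```

```bash
python3 - <<'E'
from h import *
save("wrist","w7"); see("wrist",dict(tray_riser=.006,riser=.035))
for d in manip.mark_of("wrist","riser"): print(d["p"],at("wrist",d["position"],.003))
save("scene","s2")
for d in manip.mark_of("scene","lens"): print("lens",d["p"],at("scene",d["position"],0))
E
```

```text
tray_riser 0.93 [304. 158.] [552.5 404.9] [111.3  83.3] 13.3
riser 0.91 [312. 209.] [551.5 405.5] [91.4 60.2] 13.3
0.55 [0.55303609 0.40529371]
lens 0.92 [0.61420651 0.18198927]
lens 0.34 [0.5538204  0.40363647]
```

View pics/w7.png

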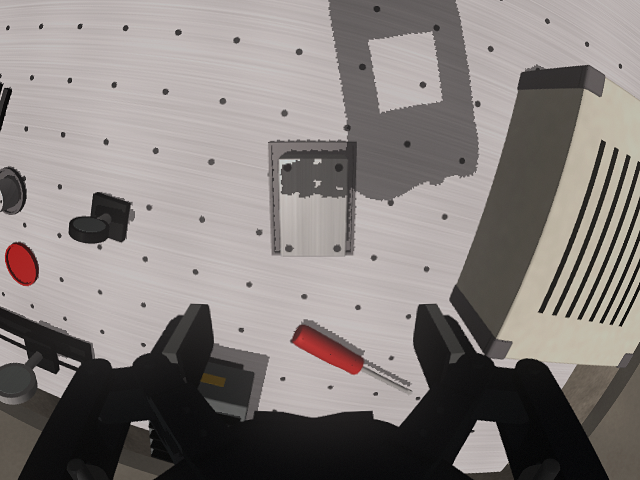

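View pics/s2.png

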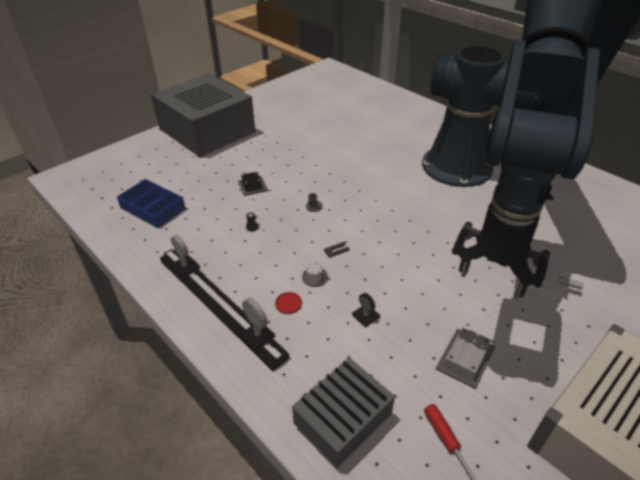

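The riser lies inside its tray at (312,205) in the wrist view. The scene view shows all four parts in their trays, the lens in place at (366,312) and the gripper clear. Handing in.

```bash
python3 -c "
from station import manip
print(manip.sign_off())"
```

```text
the job is handed in; nothing more can be done
None
```

The collar, flange, plate and riser each stand upright in their own grey trays, the lens and the red look-alike tray were left in place, and the job is handed in (the sign-off gave no verdict).

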